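# Find and hold the heavy side of a tumble mixer's drum

### The arm

A 6-joint arm with a two-finger parallel gripper is mounted at the origin on a cart in front of the work surface, level with it; the furniture and walls round the work are solid. World frame = base frame: x ahead of the robot, y to its left, z up, the work surface at z = 0. Lengths are in mm, angles in rad, forces in N, time in s.
With the tool pointing down it reaches from about 300 to 875 mm from the base axis. Payload 6.4 kg.
Tool frame: the origin (TCP) lies midway between the tips of the shut fingers; the grasp point (between the pads) lies 19 mm behind it; z points along the fingers, y is the line along which they close (so a half turn about z gives the same grasp; the last joint's range is limited). The gripper opens to 88 mm and grips with 3 to 60 N. Pads are 18 mm wide; open, the fingers measure 123 mm over their backs; the gripper's body (75 mm by 187 mm) begins 45 mm behind the grasp point.
Start: joints at [-1.397, 0.181, 1.607, -0, 1.354, -0.206], TCP at [213.189, -534.033, 238.714] pointing down, gripper open.
Joint ranges: [-2.99, 2.99], [-0.89, 2.07], [0.3, 2.58], [-1.14, 4.28], [0, 2.63], [-3.12, 3.12]. Speed limits (rad/s): [2.57, 2.57, 3.01, 3.14, 3.14, 3.14].

### API

Orientations are given as a unit quaternion [w, x, y, z].
In Python, from cell import get_obs, grab_frame, manip gives the robot as it stands. The module is installed in compiled form; this text tells all that it offers.
- The arm moves only by the shell command python3 -m inch 'ROWS' [FORCE]. ROWS is JSON, a list that holds one entry, the list of rows, each a list of 5 numbers: the shift along the tool's x, y, z in mm, then the turn about the tool's z in rad, then the gripper's target within -1 to 1 (fully open at 1, half-way at 0, shut at -1). A call has 1 to 8 rows; each row shifts and turns the commanded pose from where the row before left it, along the tool's axes as they then stand; what a row does not reach is not made up. A row lasts 1/8 s, in which the tool goes at most 62.5 mm and 10.7 degrees, less where a joint would pass 70% of its speed; a pose out of reach is approached as far as the arm can. A call is refused whole if a number of a shift passes 62.5 or a number of a turn 0.188, either way. A call with a gripper value outside its range is refused whole. The fingers move at their own pace and stop on an object; FORCE is the grip in N (left out, the last holds). Time passes only in rows, so rows that do not move let the fingers close. It gives the time, the measured TCP pose, the force, the opening and the grip force at its end, in the units of the state.
- get_obs(): the state, without advancing time (a new reading comes with each control period).
- grab_frame(name): name is "side" or "top" or "wrist"; returns a dict with "frame" (420x560x3 uint8, red, green, blue), "intrinsics" (3x3 intrinsics, pixels), "D" ([k1, k2, p1, p2, k3] as OpenCV has them; the pictures are not rectified), "view" (4x4, takes a point from world to camera coordinates); the wrist camera has in their place "mount" (4x4, takes a point from camera to tool coordinates, whose origin is the TCP and whose axes are the flange's). Camera axes: x right, y down, z forward; pixel columns grow to the right and rows downward; lengths in mm; the calibration is good to about 2 mm. A picture is of the moment at which its call begins: read the wrist's pose just before it. There is no depth.
- manip.job_done(): hands the job in; it is judged then, once.
The state is a dict: "time_s": time; "joint_positions": joint angles; "dq": joint speeds; "effort": joint torques, N m; "eef_pos": TCP position; "ee_rot": TCP orientation; "wrist_force": force on the tool from outside, world axes, zero at the start; "moment": the same for the moment, N m; "grip_width": opening from 0.0 (shut) to 1.0 (fully open); "gripper_force": force on a finger pad.
Only numpy, scipy, OpenCV 4.12 (cv2) and the standard library are available. Lean on these libraries where they do the work, as an engineer would, in place of code of your own. Each camera call takes 0.05 s, during which the arm holds its last target. There are 200 camera calls.

### The job

The closed drum of the tumble mixer has a can clamped somewhere inside, so one side of it is heavy. Throw the gear lever into its middle notch (neutral, the one marked with a single dot) so that the drum can be turned, turn the drum by the crank handle of its handwheel, feeling where the load pulls, and finish while still holding that handle, lever in neutral, with the heavy side straight down (give or take 15 degrees) so that I can screw the balance weight on at the top. Do not knock over or push about the things standing round the machine.

Things in the scene. Friction and masses are not known exactly. Their poses are not given: they have to be found in the camera images.
- mixer: Tumble mixer, fixed to the worktop, on a 190 x 300 mm base. Origin on the worktop, z up. Its y axis runs along the level shaft, 115 mm above the origin. Along y: handwheel (130 mm across, flat on the shaft) -132 to -112 mm; white gear housing -95 to -5 mm, x from -65 to 65 mm, top at 176 mm; steel drum, 168 mm across, 14 to 140 mm; bearing block to 181 mm. Panel on its +x face (front), motor at the back.
- lever (a joint): Gear lever, swings along the mixer's y. Rad: 0 upright, positive = knob leans to the drum (+y). Its sprung ball drops into three notches: +0.4 slow gear (starts there), 0 neutral (raised dot on the strip below it), -0.4 fast gear. Crossing the lobe midway between notches takes about 5 N at the knob. In either gear the stopped motor locks the drum to within 5 degrees; only neutral frees it.
- lever_knob (a point): Centre of the lever's black knob, 110 mm from the pivot. The knob is round in plan, 32 mm across at its thickest and 35 mm long along the lever; nothing stands higher round it.
- lever_pivot (a point): Pivot of the gear lever, at mixer (0, -50, 187) mm; the lever swings in the plane of the mixer's y and z axes.
- drum (a joint): Angle of drum, handwheel and crank handle, turning as one without stops, rad; 0 = handle straight above the shaft (starts within 1 rad of it), positive = handle goes from the top towards the mixer's +x (its front). Seals drag evenly, 0.3 N m (6 N at the handle), so it stays where it is left. With the heavy side level with the shaft, the load adds (climbing) or takes off (sinking) another 4 to 5.7 N at the handle.
- drum_mid (a point): Centre of the closed steel drum, on the shaft's axis. The drum is the same all round (six equal bosses, six equal clamps): where the can (its centre 51 mm off the axis) is clamped cannot be seen. It may be anywhere but is never within 30 degrees of straight down at the start. Pull of the load: nothing when it is straight down or up, greatest when level with the shaft.
- handle: Black crank handle, round, 23 to 25 mm thick, 77 mm long, free to spin on its pin; level, parallel to the shaft and 50 mm off its axis, standing out from the handwheel towards the mixer's -y. Origin: middle of its length, 52 mm clear of the handwheel's face, at mixer x = 50 mm sin(drum), y = -180.5 mm, z = 115 mm + 50 mm cos(drum). Its own axes spin with it and mean nothing.
- wheel_axis (a point): Centre of the circle of 50 mm radius on which the origin of handle travels: on the shaft's axis, in front of the handwheel, at mixer (0, -180.5, 115) mm. The circle lies in the plane of the mixer's x and z axes.
- balance_weight: Small round steel balance weight with a knurled thumbscrew, 38 mm across, 36 mm high, standing on the worktop in front of the machine; leave it. Origin: centre of its underside.
- jar: Clear jar with blue screw cap, 53 mm across, 86 mm high, to the left of the machine; leave it. Origin: centre of its underside.
- slide_box: Small blue and white carton, 78 x 68 x 42 mm, to the right of the machine; leave it. Origin: centre of its underside.

How it is judged:
By the outcome, as a careful person would: the job done as asked, in the order asked, and still so for the second after the job is handed in, while the arm keeps its last pose, push and grip.
It also fails if it takes over 67 s, if anything falls off the work surface, if the arm or the gripper's body presses on something with over 40 N, if the wrist force passes 120 N, or if a joint passes its speed limit or range.

## Working session

There is one attempt and no reset: what is moved stays moved. The work goes in short steps, Python scripts to look and compute and a shell command to move; the robot and the scene stay as the last step left them, time stands still between calls to the robot, and variables do not carry over. Pictures are saved under pics/ and viewed, at most 10 in all, crops included, and the job is handed in when it is done.

```bash
mkdir -p pics
python3 - <<'E'
from cell import get_obs, grab_frame
import cv2,numpy as np
o=get_obs();print(o)
for n in("side","top"):
    f=grab_frame(n);cv2.imwrite(f"pics/{n}0.png",cv2.cvtColor(f["frame"],cv2.COLOR_RGB2BGR))
    np.savez(f"pics/{n}0.npz",**f)
    print(n,f["intrinsics"],f["D"],f["view"])
E
```

```text
{'time_s': 0.0, 'joint_positions': array([-1.39728494e+00,  1.81502573e-01,  1.60797585e+00,  1.32144078e-05,
        1.35379284e+00, -2.06310464e-01]), 'dq': array([-9.85074365e-05,  4.41626387e-04, -1.42404604e-03, -3.10165431e-04,
       -9.84739646e-04, -1.91387496e-03]), 'effort': array([-7.63032040e-04, -4.33877778e+01, -3.41848111e+01,  7.02015054e-02,
        3.84779752e-02, -1.43189413e-04]), 'eef_pos': array([ 213.10725063, -533.49306245,  237.84730625]), 'ee_rot': array([-8.39082964e-04,  9.82020977e-01,  1.88769954e-01,  2.02137230e-05]), 'wrist_force': array([-0.06936202, -0.26530681, -0.40351899]), 'moment': array([ 0.0267516 ,  0.01063235, -0.00390778]), 'gripper_force': 0.0, 'grip_width': 0.9991559024778577}
side [[396.06397761   0.         282.51831749]
 [  0.         396.06397761 204.4358628 ]
 [  0.           0.           1.        ]] [-0.0919678  0.         0.         0.         0.       ] [[-5.34114663e-01 -8.45406966e-01 -2.93078687e-03  2.48263347e+02]
 [-6.75150339e-01  4.28630560e-01 -6.00373104e-01  4.99125804e+02]
 [ 5.08815829e-01 -3.18689356e-01 -7.99714666e-01  1.04591022e+03]
 [ 0.00000000e+00  0.00000000e+00  0.00000000e+00  1.00000000e+00]]
top [[536.52474842   0.         273.41793208]
 [  0.         536.52474842 205.81162431]
 [  0.           0.           1.        ]] [0.04151761 0.         0.         0.         0.        ] [[-4.87935996e-02 -9.98806959e-01  1.96048803e-03 -4.81062978e+01]
 [-9.78615025e-01  4.74143032e-02 -2.00161225e-01  5.64365893e+02]
 [ 1.99829469e-01 -1.16851497e-02 -9.79761012e-01  1.50592243e+03]
 [ 0.00000000e+00  0.00000000e+00  0.00000000e+00  1.00000000e+00]]
```

View pics/side0.png

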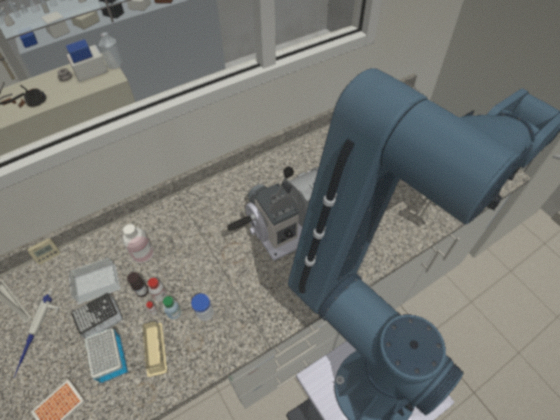

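View pics/top0.png

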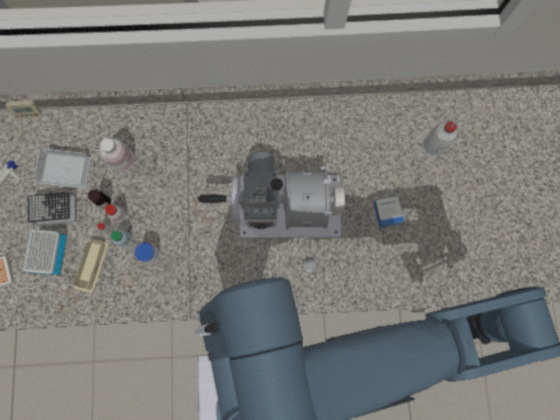

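The top view shows the mixer at about (290,200). Its handle points to the robot's left at (212,199), the knob is at (277,184), and the panel side faces the robot. The jar is at (145,253), the weight at (309,267) and the carton at (389,211). I'll enlarge both views.

Run:
```python
import cv2
a=cv2.imread("pics/top0.png")[140:260,190:350];cv2.imwrite("pics/topc.png",cv2.resize(a,None,fx=5,fy=5,interpolation=cv2.INTER_CUBIC))
a=cv2.imread("pics/side0.png")[155:275,200:360];cv2.imwrite("pics/sidec.png",cv2.resize(a,None,fx=5,fy=5,interpolation=cv2.INTER_CUBIC))
```

```text
(no output)
```

View pics/topc.png

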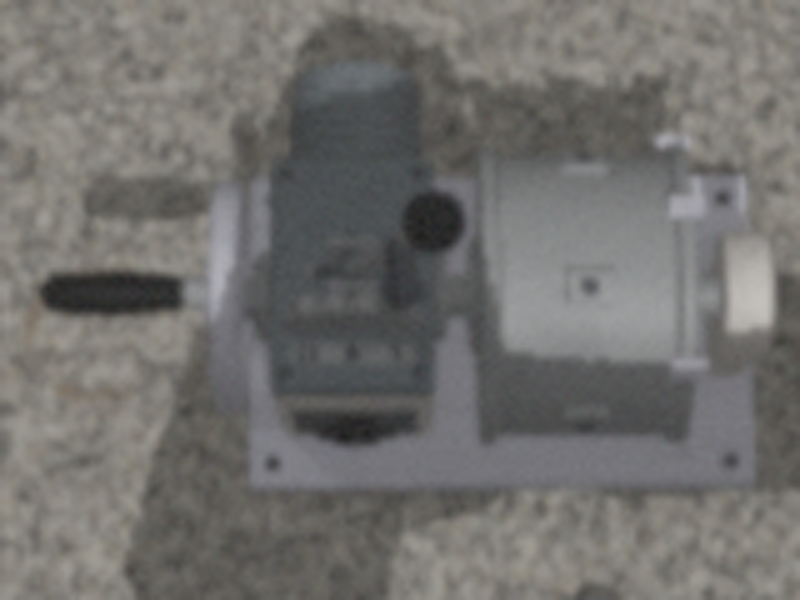

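View pics/sidec.png

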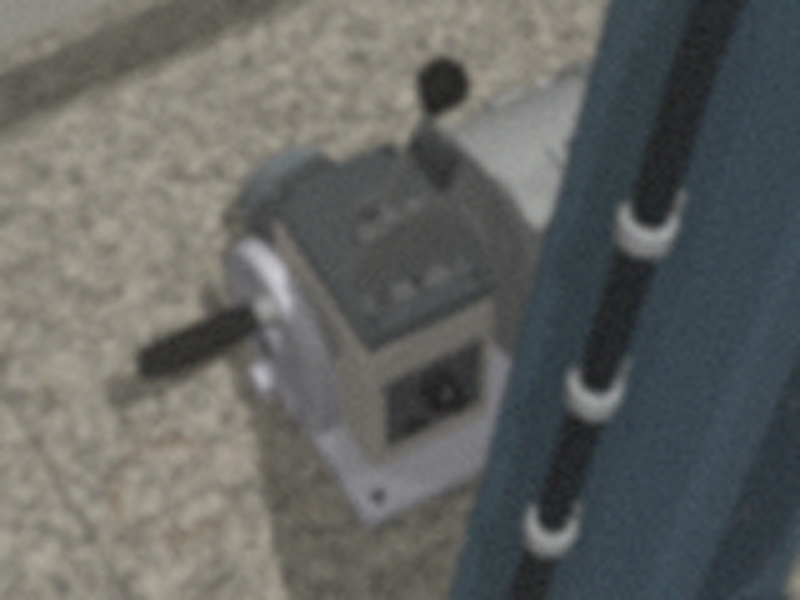

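```bash
cat > h.py <<'E'
import numpy as np,cv2
from scipy.optimize import least_squares
C={n:dict(np.load(f"pics/{n}0.npz")) for n in("top","side")}
def proj(n,P):
    c=C[n];V=c["view"];r=cv2.Rodrigues(V[:3,:3])[0]
    return cv2.projectPoints(np.array(P,float).reshape(-1,3),r,V[:3,3],c["intrinsics"],c["D"])[0].reshape(-1,2)
def m2w(p,P):
    P=np.array(P,float).reshape(-1,3);c,s=np.cos(p[2]),np.sin(p[2])
    return P@np.array([[c,s,0],[-s,c,0],[0,0,1]])+[p[0],p[1],0]
def rayz(n,uv,z):
    c=C[n];V=c["view"];q=cv2.undistortPoints(np.array([[uv]],float),c["intrinsics"],c["D"])[0,0]
    d=V[:3,:3].T@[q[0],q[1],1];o=-V[:3,:3].T@V[:3,3];return o+d*(z-o[2])/d[2]
E
python3 - <<'E'
from h import *
k=(0,-50+110*np.sin(.4),187+110*np.cos(.4))
def H(d,y):return (50*np.sin(d),y,115+50*np.cos(d))
def pts(p):
    d=p[3];return [("top",k,433,221),("side",k,443,85),
    ("top",H(d,-219),41,293),("top",H(d,-142),184,291),("side",H(d,-219),152,361),("side",H(d,-142),255,322),
    ("side",(65,-95,176),375,350),("side",(65,-5,176),492,300),("side",(-65,-95,176),275,230),
    ("top",(65,-95,176),275,395),("top",(65,-5,176),437,393)]
off={"top":(190,140),"side":(200,155)}
def res(p):
    return np.concatenate([proj(n,m2w(p,P))[0]-(np.array([u,v])/5+off[n]-.4) for n,P,u,v in pts(p)])
r=min((least_squares(res,[650,60,np.pi,d],loss="soft_l1") for d in(-.7,0,.7)),key=lambda r:r.cost)
print(r.x,r.cost);print(res(r.x).reshape(-1,2).round(1))
p=r.x;print("knob",m2w(p,k),"pivot",m2w(p,(0,-50,187)),"axis",m2w(p,(0,-180.5,115)),"handle",m2w(p,H(p[3],-180.5)))
for n,uv,z in(("jar",(145,253),86),("weight",(309,267),36),("box",(389,211),42)):print(n,rayz("top",uv,z))
np.save("p.npy",p)
E
```

```text
[ 5.66283017e+02 -9.07652431e+01  3.11147567e+00  7.31277013e-02] 18.768378978918182
[[ 0.6  1.3]
 [-0.2  0.5]
 [ 0.5  0.4]
 [ 0.4  0.3]
 [-3.4  1.7]
 [-0.9 -1.4]
 [-1.2 -1.1]
 [ 1.5 -3.8]
 [-2.  -7. ]
 [-0.6  0.7]
 [ 0.7  0.5]]
knob [[566.49874169 -83.60450953 288.31670934]] pivot [[567.78863844 -40.78791724 187.        ]] axis [[571.71831107  89.65290334 115.        ]] handle [[568.06684062  89.76290788 164.86636805]]
jar [438.20985474 290.4856721   86.        ]
weight [ 380.77070451 -169.45340066   36.        ]
box [ 532.53649583 -413.36729884   42.        ]
```

Run:
```python
from h import *
k=(0,-50+110*np.sin(.4),187+110*np.cos(.4))
def H(d,y):return (50*np.sin(d),y,115+50*np.cos(d))
off={"top":(190,140),"side":(200,155)}
def pts(p):
    d=p[3];return [("top",k,433,221),("side",k,443,85),
    ("top",H(d,-219),41,293),("top",H(d,-142),184,291),("side",H(d,-219),147,361),("side",H(d,-142),255,322),
    ("top",(65,-95,176),275,395),("top",(65,-5,176),437,393),("side",(65,-95,176),375,350)]
def res(p):
    return np.concatenate([proj(n,m2w(p,P))[0]-(np.array([u,v])/5+off[n]-.4) for n,P,u,v in pts(p)])
for d in(-.9,-.4,0,.4,.9):
    r=least_squares(lambda q:res([*q,d]),[566,-90,3.11],loss="soft_l1");print(d,r.x.round(2),r.cost)
r=least_squares(res,[566,-90,3.11,0],loss="soft_l1");print(r.x,r.cost);print(res(r.x).reshape(-1,2).round(1))
# overlay
p=r.x
for n in off:
    im=cv2.imread(f"pics/{n}0.png")
    o=off[n];im=cv2.resize(im[o[1]:o[1]+120,o[0]:o[0]+160],None,fx=5,fy=5)
    def pl(P,c):
        q=(proj(n,m2w(p,P))-o+.4)*5;cv2.polylines(im,[q.astype(np.int32)],False,c,1)
    t=np.linspace(0,2*np.pi,60)
    for y in(-132,-112):pl([(65*np.sin(a),y,115+65*np.cos(a)) for a in t],(0,0,255))
    for y in(14,140):pl([(84*np.sin(a),y,115+84*np.cos(a)) for a in t],(0,255,0))
    for z in(0,176):pl([(65,-95,z),(65,-5,z),(-65,-5,z),(-65,-95,z),(65,-95,z)],(255,0,0))
    pl([H(p[3],-219),H(p[3],-142)],(0,255,255));pl([(0,-50,187),k],(0,255,255))
    cv2.imwrite(f"pics/{n}_ov.png",im)
a=cv2.imread("pics/top_ov.png");b=cv2.imread("pics/side_ov.png")
cv2.imwrite("pics/ov.png",np.vstack([cv2.resize(a,(400,300)),cv2.resize(b,(400,300))]))
```

```text
-0.9 [568.09 -90.06   3.28] 32.28719972107046
-0.4 [567.77 -89.58   3.21] 17.595961347955907
0 [567.67 -90.67   3.14] 6.85510131309689
0.4 [567.45 -92.94   3.04] 12.4215958282198
0.9 [567.01 -95.4    2.93] 32.88643196923456
[ 5.67656682e+02 -9.11095933e+01  3.11655131e+00  8.21474524e-02] 6.38565728777916
[[ 0.7  0.7]
 [-0.4  0.2]
 [ 0.7  0.4]
 [ 0.5  0.2]
 [-2.3  1.7]
 [-0.8 -1.5]
 [-0.3  0.4]
 [ 0.9 -0. ]
 [-1.2 -1.5]]
```

View pics/side_ov.png

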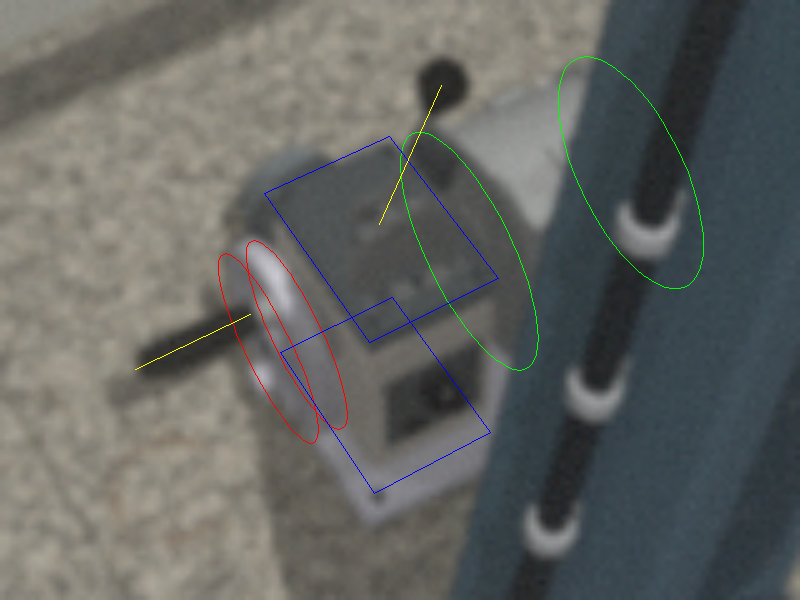

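View pics/top_ov.png

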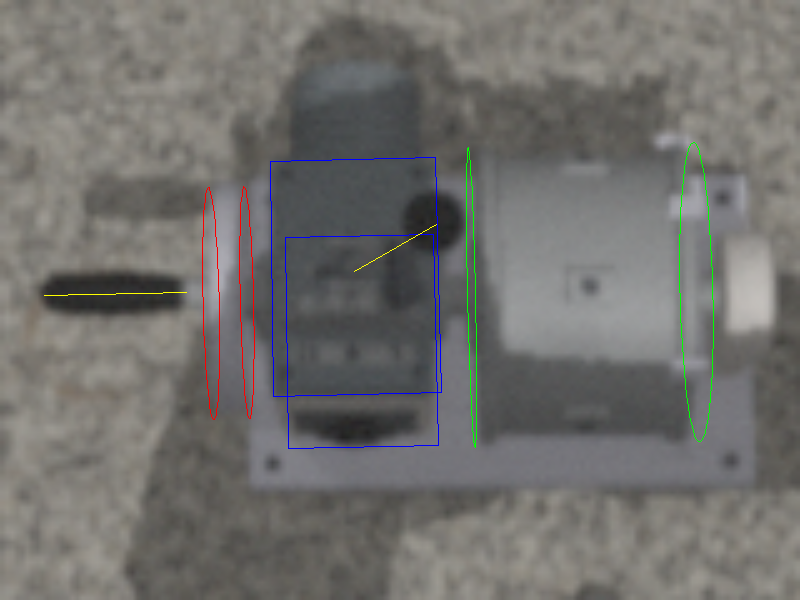

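The overlay fits well: housing corners, handle and knob agree to 1–2 px. The real front edge of the base, row 490 in the crop, suggests a slight yaw correction, so I'll refit with it.

```bash
cat > fit.py <<'E'
from h import *
k=(0,-50+110*np.sin(.4),187+110*np.cos(.4))
def H(d,y):return (50*np.sin(d),y,115+50*np.cos(d))
off={"top":(190,140),"side":(200,155)}
def res(p):
    d=p[3];L=[("top",k,433,221),("side",k,443,85),
    ("top",H(d,-219),41,293),("top",H(d,-142),184,291),("side",H(d,-219),147,361),("side",H(d,-142),255,322),
    ("top",(65,-95,176),275,395),("top",(65,-5,176),437,393),("side",(65,-95,176),375,350),("side",(95,p[4],p[5]),372,525),("top",(95,p[4],p[5]),248,490),("top",(95,p[4]+300,p[5]),755,489)]
    return np.concatenate([proj(n,m2w(p,P))[0]-(np.array([u,v])/5+off[n]-.4) for n,P,u,v in L])
r=least_squares(res,[566,-90,3.11,0,-120,10],loss="soft_l1");p=r.x;print(p,r.cost);print(res(p).reshape(-1,2).round(1).tolist())
np.save("p.npy",p)
print("knob",m2w(p,k),"neutral",m2w(p,(0,-50,297)),"axis",m2w(p,(0,-180.5,115)),"handle",m2w(p,H(p[3],-190)))
E
python3 fit.py; python3 -m inch '[[[0,0,-60,0.188,1],[0,0,-60,0.188,1],[50,-40,0,0,1],[60,-60,0,0,1]]]'
```

```text
[ 5.67051374e+02 -9.13822893e+01  3.10252020e+00  1.19018668e-01
 -1.16795045e+02  2.20780166e+01] 7.4541788722746025
[[0.8, 0.9], [-0.2, 0.2], [0.8, 0.2], [0.6, 0.4], [-2.3, 1.5], [-0.7, -1.4], [-0.6, 0.1], [0.7, 0.2], [-1.5, -1.5], [-1.2, 0.1], [0.1, 0.4], [0.7, -0.3]]
knob [[567.33121716 -84.22377471 288.31670934]] neutral [[569.00449964 -41.42045085 297.        ]] axis [[574.10215751  88.97994748 115.        ]] handle [[568.54088886  98.70460677 164.64628176]]
time_s: 0.6
eef_pos: [306.4, -450.0, 359.1]
ee_rot: [0.0, 1.0, 0.001, 0.0]
wrist_force: [1.0, -0.7, -0.4]
grip_width: 1.0
gripper_force: 0.0
```

```bash
python3 -m inch '[[[30.5,-43.7,0,0,1],[30.5,-43.7,0,0,1],[30.5,-43.7,0,0,1],[30.5,-43.7,0,0,1],[30.5,-43.7,0,0,1],[30.5,-43.7,0,0,1],[30.5,-43.7,0,0,1],[30.5,-43.7,0,0,1]]]'; python3 -m inch '[[[0,0,0,0.038,1],[0,0,0,0,1],[0,0,0,0,1]]]'
python3 - <<'E'
from cell import *
import cv2,numpy as np
o=get_obs();f=grab_frame("wrist");print(o["eef_pos"],o["ee_rot"],o["joint_positions"]);np.savez("pics/w1.npz",**f,pos=o["eef_pos"],q=o["ee_rot"])
print(f["mount"],f["intrinsics"],f["D"])
cv2.imwrite("pics/w1.png",cv2.cvtColor(f["frame"],cv2.COLOR_RGB2BGR))
E
```

```text
time_s: 1.6
eef_pos: [548.7, -97.9, 358.4]
ee_rot: [-0.0, 1.0, 0.002, -0.0]
wrist_force: [1.0, -0.4, -0.2]
grip_width: 1.005
gripper_force: 0.0
time_s: 1.98
eef_pos: [547.8, -100.0, 358.5]
ee_rot: [-0.0, 1.0, -0.017, -0.0]
wrist_force: [-0.2, -0.7, 0.7]
grip_width: 1.001
gripper_force: 0.0
[547.82296539 -99.99109973 358.47913585] [-5.16044443e-05  9.99861866e-01 -1.66190242e-02 -2.34571034e-04] [-3.93641613e-01  6.65619784e-02  1.49486645e+00 -7.67597922e-05
  1.58063841e+00  1.21039356e+00]
[[-1.83776611e-04 -9.60399061e-01 -2.78628086e-01  7.17646437e+01]
 [ 9.99999983e-01 -1.68706933e-04 -7.80633010e-05  9.39683896e-02]
 [ 2.79654313e-05 -2.78628095e-01  9.60399075e-01 -1.46014944e+02]
 [ 0.00000000e+00  0.00000000e+00  0.00000000e+00  1.00000000e+00]] [[309.09342063   0.         276.91660622]
 [  0.         309.09342063 204.61632495]
 [  0.           0.           1.        ]] [-0.00386969  0.          0.          0.          0.        ]
```

View pics/w1.png

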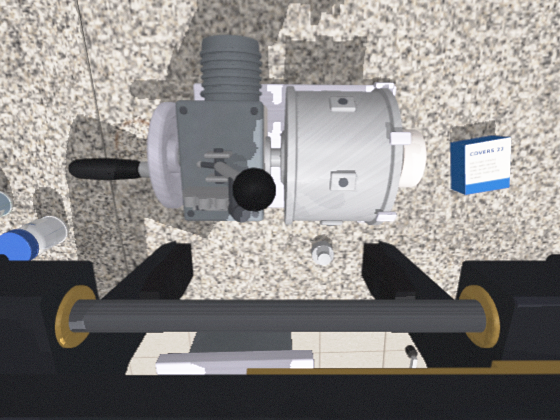

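The wrist view shows the knob at (254,190), the handle from (70,168) to (140,170), and the housing's rear corners at (178,101) and (268,101). I'll refit with these points.

```bash
cat > fit2.py <<'E'
from h import *
from scipy.spatial.transform import Rotation as R
from fit import k,H,off,res as res0
w=dict(np.load("pics/w1.npz"));T=np.eye(4);T[:3,:3]=R.from_quat(w["q"],scalar_first=True).as_matrix();T[:3,3]=w["pos"]
C["w"]=dict(intrinsics=w["intrinsics"],D=w["D"],view=np.linalg.inv(T@w["mount"]))
def res(p):
    d=p[3];L=[(k,254,190),(H(d,-219),70,168),(H(d,-142),140,170),((-65,-95,176),178,101),((-65,-5,176),268,101)]
    return np.concatenate([res0(p),*[proj("w",m2w(p,P))[0]-(u,v) for P,u,v in L]])
r=least_squares(res,[566,-90,3.11,0,-120,10],loss="soft_l1");p=r.x;print(p,r.cost);print(res(p).reshape(-1,2).round(1).tolist())
np.save("p.npy",p)
print("knob",m2w(p,k),"neutral",m2w(p,(0,-50,297)),"axis",m2w(p,(0,-180.5,115)),"handle",m2w(p,H(p[3],-190)),"knob ray",rayz("w",(254,190),288.3))
E
python3 fit2.py
```

```text
[ 5.67051374e+02 -9.13822893e+01  3.10252020e+00  1.19018668e-01
 -1.16795045e+02  2.20780166e+01] 7.4541788722746025
[[0.8, 0.9], [-0.2, 0.2], [0.8, 0.2], [0.6, 0.4], [-2.3, 1.5], [-0.7, -1.4], [-0.6, 0.1], [0.7, 0.2], [-1.5, -1.5], [-1.2, 0.1], [0.1, 0.4], [0.7, -0.3]]
knob [[567.33121716 -84.22377471 288.31670934]] neutral [[569.00449964 -41.42045085 297.        ]] axis [[574.10215751  88.97994748 115.        ]] handle [[568.54088886  98.70460677 164.64628176]]
[ 5.67590839e+02 -9.17248870e+01  3.09206924e+00  1.61339050e-01
 -1.16075444e+02  1.96312055e+01] 15.26357434525984
[[0.9, 0.7], [-0.2, 0.1], [0.9, -0.0], [0.7, 0.4], [-2.4, 1.4], [-0.6, -1.4], [-0.7, -0.5], [0.6, -0.0], [-1.8, -1.9], [-1.4, 0.1], [0.2, -0.0], [0.6, 0.3], [0.4, 0.5], [1.4, 0.3], [0.8, -0.6], [-3.1, -0.8], [-3.9, 0.7]]
knob [[567.94547859 -84.56968793 288.31670934]] neutral [[570.06599735 -41.78618867 297.        ]] axis [[576.52616131  88.55381394 115.        ]] handle [[568.97428845  98.43977612 164.35065317]] knob ray [568.30566275 -84.2709264  288.3       ]
```

```bash
python3 -m inch '[[[10,-8,0,0.017,1],[9.7,-8.3,0,0,1],[0,0,20,0,1],[0,0,25,0,1],[0,0,25,0,1],[0,0,18,0,1],[0,0,0,0,1],[0,0,0,0,1]]]' && python3 -m inch '[[[0,0,0,0,-0.4],[0,0,0,0,-0.4],[0,0,0,0,-0.4],[0,0,0,0,-0.4],[0,0,0,0,-0.4]]]' 12
```

```text
time_s: 3.02
eef_pos: [569.1, -84.2, 271.7]
ee_rot: [0.0, 1.0, -0.025, 0.001]
wrist_force: [-0.4, -0.9, 0.6]
grip_width: 1.0
gripper_force: 0.0
time_s: 3.65
eef_pos: [568.5, -84.1, 270.7]
ee_rot: [-0.0, 1.0, -0.025, 0.0]
wrist_force: [-0.2, -0.5, -0.1]
grip_width: 0.46
gripper_force: 0.0
```

```bash
python3 -m inch '[[[0,0,0,0,-0.4],[0,0,0,0,-0.4],[0,0,0,0,-0.4]]]' 12
```

```text
time_s: 4.03
eef_pos: [568.5, -84.1, 270.7]
ee_rot: [-0.0, 1.0, -0.025, -0.0]
wrist_force: [-0.3, 0.1, -0.8]
grip_width: 0.341
gripper_force: 11.7
```

```bash
python3 -m inch '[[[0,-5.1,-2,0,-0.4],[0,-5.2,-1.8,0,-0.4],[0,-10.6,-2.7,0,-0.4],[0,-10.9,-1.6,0,-0.4],[0,-11,-0.6,0,-0.4],[0,0,0,0,-0.4],[0,0,0,0,-0.4]]]' 12
```

```text
time_s: 4.9
eef_pos: [570.8, -40.9, 279.6]
ee_rot: [-0.0, 1.0, -0.025, 0.0]
wrist_force: [1.3, -0.7, 1.2]
grip_width: 0.34
gripper_force: 11.6
```

```bash
python3 -m inch '[[[0,0,0,0,1],[0,0,0,0,1],[0,0,0,0,1],[0,0,-20,0,1],[0,0,-40,0,1],[-3,-40,0,0,1],[-3,-50,0,0,1],[-3,-49,0,0,1]]]' 40; python3 -m inch '[[[0,0,0,-0.188,1],[0,0,0,-0.188,1],[0,0,0,-0.188,1],[0,0,0,-0.188,1],[0,0,0,-0.188,1],[0,0,0,-0.188,1],[0,0,0,-0.188,1],[0,0,0,-0.188,1]]]'; python3 -m inch '[[[0,0,0,-0.067,1],[0,0,0,0,1]]]'
python3 - <<'E'
from cell import *
import cv2,numpy as np
o=get_obs();f=grab_frame("wrist");print(o["eef_pos"],o["ee_rot"],o["joint_positions"]);np.savez("pics/w2.npz",**f,pos=o["eef_pos"],q=o["ee_rot"])
cv2.imwrite("pics/w2.png",cv2.cvtColor(f["frame"],cv2.COLOR_RGB2BGR))
E
```

```text
time_s: 5.9
eef_pos: [568.5, 99.1, 339.5]
ee_rot: [-0.0, 1.0, -0.026, 0.0]
wrist_force: [0.3, -0.5, -0.2]
grip_width: 1.004
gripper_force: 0.0
time_s: 6.9
eef_pos: [568.5, 97.9, 339.3]
ee_rot: [-0.0, 0.747, 0.665, -0.0]
wrist_force: [-0.0, -0.2, -0.4]
grip_width: 1.001
gripper_force: 0.0
time_s: 7.15
eef_pos: [568.5, 97.9, 339.3]
ee_rot: [-0.0, 0.726, 0.687, -0.0]
wrist_force: [-0.4, 0.6, -0.1]
grip_width: 1.001
gripper_force: 0.0
[568.54300959  97.86058284 339.30861573] [-1.12011413e-04  7.26214309e-01  6.87468369e-01 -8.33699023e-05] [-3.52060209e-02  1.20100216e-01  1.47438125e+00  3.83578825e-05
  1.54738781e+00  1.95949679e-02]
```

View pics/w2.png

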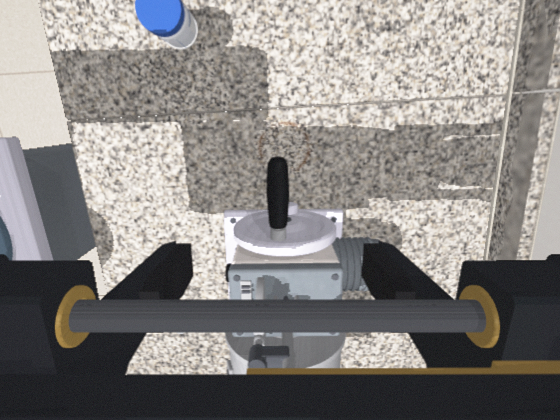

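The handle now lies along the fingers' plane, from (277,158) to (279,226). The handwheel rim runs from u≈233 to 337, which gives the shaft centre in x.

Run:
```python
from h import *
from scipy.spatial.transform import Rotation as R
w=dict(np.load("pics/w2.npz"));T=np.eye(4);T[:3,:3]=R.from_quat(w["q"],scalar_first=True).as_matrix();T[:3,3]=w["pos"]
C["w"]=dict(intrinsics=w["intrinsics"],D=w["D"],view=np.linalg.inv(T@w["mount"]))
for uv,z in(((277,158),164),((279,226),164),((278,190),164),((233,232),115),((337,230),115)):print(uv,rayz("w",uv,z))
p=np.load("p.npy");print(proj("w",m2w(p,[(0,-50,297),(0,-50,187),(65*1,-132,115),(-65,-132,115),(65,-95,176),(-65,-95,176)])))
print(T[:3,:3])
```

```text
(277, 158) [570.23368215 126.5255989  164.        ]
(279, 226) [568.3255251   51.54023491 164.        ]
(278, 190) [569.42838503  92.41379432 164.        ]
(233, 232) [508.46124061  28.61752694 115.        ]
(337, 230) [641.50287748  23.9869425  115.        ]
[[288.85781872 397.83480783]
 [285.13290077 311.41275908]
 [232.4853143  221.12971977]
 [335.05321254 220.57031564]
 [226.48687575 270.73945264]
 [343.43050058 270.11121589]]
[[ 5.47744700e-02  9.98498714e-01 -2.75097439e-04]
 [ 9.98498751e-01 -5.47744588e-02  4.80602407e-05]
 [ 3.29197752e-05 -2.77316924e-04 -9.99999961e-01]]
```

```bash
python3 -m inch '[[[0,1,40,0,1],[0,0,50,0,0.6],[0,0,50,0,0.3],[0,0,35,0,0.2],[0,0,18.5,0,0.1],[0,0,0,0,-0.2],[0,0,0,0,-0.7],[0,0,0,0,-0.7]]]' 40; python3 -m inch '[[[0,0,0,0,-0.7],[0,0,0,0,-0.7],[0,0,0,0,-0.7],[0,0,0,0,-0.7]]]'
```

```text
time_s: 8.2
eef_pos: [569.7, 97.9, 147.3]
ee_rot: [0.0, 0.726, 0.688, 0.0]
wrist_force: [-3.2, -0.6, 3.1]
grip_width: 0.247
gripper_force: 40.0
time_s: 8.7
eef_pos: [569.8, 97.9, 147.3]
ee_rot: [0.0, 0.726, 0.688, 0.0]
wrist_force: [-5.7, 0.1, 6.2]
grip_width: 0.245
gripper_force: 40.0
```

```bash
python3 - <<'E'
import numpy as np
d=.14+np.radians(5)*np.arange(0,76);y=np.round(-50*np.sin(d),1);z=np.round(-50*np.cos(d),1)
for i in range(0,75,3):print(i,round(np.degrees(d[i])),[[round(float(y[j+1]-y[j]),1),round(float(z[j+1]-z[j]),1)] for j in range(i,i+3)])
E
python3 -m inch '[[[0,-4.3,0.8,0,-0.7],[0,-4.3,1.2,0,-0.7],[0,-4.1,1.5,0,-0.7]]]'
```

```text
0 8 [[-4.3, 0.8], [-4.2, 1.2], [-4.1, 1.5]]
3 23 [[-3.9, 1.9], [-3.7, 2.2], [-3.6, 2.5]]
6 38 [[-3.3, 2.8], [-3.1, 3.2], [-2.7, 3.3]]
9 53 [[-2.5, 3.6], [-2.2, 3.8], [-1.8, 4.0]]
12 68 [[-1.4, 4.1], [-1.1, 4.2], [-0.7, 4.3]]
15 83 [[-0.4, 4.4], [0.1, 4.3], [0.4, 4.4]]
18 98 [[0.8, 4.3], [1.2, 4.2], [1.5, 4.1]]
21 113 [[1.9, 3.9], [2.2, 3.7], [2.5, 3.6]]
24 128 [[2.8, 3.3], [3.2, 3.1], [3.3, 2.7]]
27 143 [[3.6, 2.5], [3.8, 2.2], [4.0, 1.8]]
30 158 [[4.1, 1.4], [4.2, 1.1], [4.3, 0.7]]
33 173 [[4.4, 0.4], [4.3, -0.1], [4.4, -0.4]]
36 188 [[4.3, -0.8], [4.2, -1.2], [4.1, -1.5]]
39 203 [[3.9, -1.9], [3.7, -2.2], [3.6, -2.5]]
42 218 [[3.3, -2.8], [3.1, -3.2], [2.7, -3.3]]
45 233 [[2.5, -3.6], [2.2, -3.8], [1.8, -4.0]]
48 248 [[1.4, -4.1], [1.1, -4.2], [0.7, -4.3]]
51 263 [[0.4, -4.4], [-0.1, -4.3], [-0.4, -4.4]]
54 278 [[-0.8, -4.3], [-1.2, -4.2], [-1.5, -4.1]]
57 293 [[-1.9, -3.9], [-2.2, -3.7], [-2.5, -3.6]]
60 308 [[-2.8, -3.3], [-3.2, -3.1], [-3.3, -2.7]]
63 323 [[-3.6, -2.5], [-3.8, -2.2], [-4.0, -1.8]]
66 338 [[-4.1, -1.4], [-4.2, -1.1], [-4.3, -0.7]]
69 353 [[-4.4, -0.4], [-4.3, 0.1], [-4.4, 0.4]]
72 368 [[-4.3, 0.8], [-4.2, 1.2], [-4.1, 1.5]]
time_s: 9.07
eef_pos: [559.1, 98.4, 144.5]
ee_rot: [0.002, 0.726, 0.688, 0.002]
wrist_force: [2.0, -0.9, 6.4]
grip_width: 0.246
gripper_force: 40.0
```

```bash
python3 -m inch '[[[0,-3.9,1.7,0,-0.7],[0,-3.7,2.1,0,-0.7],[0,-3.6,2.4,0,-0.7]]]'; python3 -m inch '[[[0,-3.3,2.8,0,-0.7],[0,-3.1,3.2,0,-0.7],[0,-2.7,3.3,0,-0.7]]]';python3 -m inch '[[[0,-2.5,3.6,0,-0.7],[0,-2.2,3.8,0,-0.7],[0,-1.8,4.0,0,-0.7]]]';python3 -m inch '[[[0,-1.4,4.1,0,-0.7],[0,-1.1,4.2,0,-0.7],[0,-0.7,4.3,0,-0.7]]]';python3 -m inch '[[[0,-0.4,4.4,0,-0.7],[0,0.1,4.3,0,-0.7],[0,0.4,4.4,0,-0.7]]]'
```

```text
time_s: 9.45
eef_pos: [546.7, 98.9, 137.6]
ee_rot: [0.001, 0.726, 0.688, 0.001]
wrist_force: [0.9, -0.7, 4.2]
grip_width: 0.248
gripper_force: 40.0
time_s: 9.82
eef_pos: [536.5, 99.4, 127.2]
ee_rot: [0.0, 0.726, 0.688, -0.0]
wrist_force: [-1.7, -2.1, 2.8]
grip_width: 0.243
gripper_force: 40.0
time_s: 10.2
eef_pos: [530.0, 99.7, 115.1]
ee_rot: [0.0, 0.726, 0.688, -0.0]
wrist_force: [-1.0, -3.9, 1.6]
grip_width: 0.243
gripper_force: 40.0
time_s: 10.58
eef_pos: [527.2, 99.9, 102.7]
ee_rot: [0.0, 0.726, 0.688, 0.0]
wrist_force: [1.5, -5.5, 1.4]
grip_width: 0.244
gripper_force: 40.0
time_s: 10.95
eef_pos: [527.7, 99.8, 89.8]
ee_rot: [0.001, 0.726, 0.688, 0.0]
wrist_force: [2.0, -5.2, 2.3]
grip_width: 0.245
gripper_force: 40.0
```

```bash
python3 -m inch '[[[-0.4,0.8,4.3,0,-0.7],[-0.4,1.2,4.2,0,-0.7],[-0.2,1.5,4.1,0,-0.7]]]'; python3 -m inch '[[[0,1.9,3.9,0,-0.7],[0,2.2,3.7,0,-0.7],[0,2.5,3.6,0,-0.7]]]';python3 -m inch '[[[0,2.8,3.3,0,-0.7],[0.1,3.2,3.1,0,-0.7],[0.1,3.3,2.7,0,-0.7]]]';python3 -m inch '[[[0.1,3.6,2.5,0,-0.7],[0.1,3.8,2.2,0,-0.7],[0.1,4.0,1.8,0,-0.7]]]';python3 -m inch '[[[0.1,4.1,1.4,0,-0.7],[0.1,4.2,1.1,0,-0.7],[0.1,4.3,0.7,0,-0.7]]]';python3 -m inch '[[[0.1,4.4,0.4,0,-0.7],[0.1,4.3,-0.1,0,-0.7],[0.1,4.4,-0.4,0,-0.7]]]'
```

```text
time_s: 11.32
eef_pos: [531.3, 99.6, 77.4]
ee_rot: [0.0, 0.726, 0.688, 0.001]
wrist_force: [3.9, 1.4, 3.4]
grip_width: 0.245
gripper_force: 40.0
time_s: 11.7
eef_pos: [538.1, 99.2, 66.4]
ee_rot: [0.0, 0.726, 0.688, 0.001]
wrist_force: [4.9, 3.2, 5.5]
grip_width: 0.244
gripper_force: 40.0
time_s: 12.08
eef_pos: [547.3, 98.8, 57.6]
ee_rot: [0.0, 0.726, 0.688, 0.001]
wrist_force: [1.7, 2.7, 8.3]
grip_width: 0.244
gripper_force: 40.0
time_s: 12.45
eef_pos: [558.5, 98.4, 51.3]
ee_rot: [0.0, 0.726, 0.688, 0.0]
wrist_force: [0.4, 1.1, 11.5]
grip_width: 0.25
gripper_force: 39.9
time_s: 12.82
eef_pos: [570.3, 97.9, 48.1]
ee_rot: [-0.0, 0.726, 0.688, -0.0]
wrist_force: [-3.3, 0.3, 15.0]
grip_width: 0.241
gripper_force: 39.9
time_s: 13.2
eef_pos: [581.9, 97.4, 47.9]
ee_rot: [-0.001, 0.726, 0.688, -0.002]
wrist_force: [-7.2, -0.4, 17.4]
grip_width: 0.241
gripper_force: 39.9
```

```bash
python3 -m inch '[[[0.1,4.3,-1.3,0,-0.7],[0.1,4.2,-1.7,0,-0.7],[0.1,4.1,-2,0,-0.7]]]'; python3 -m inch '[[[0.1,3.9,-1.9,0,-0.7],[0.1,3.7,-2.2,0,-0.7],[0.1,3.6,-2.5,0,-0.7]]]';python3 -m inch '[[[0.1,3.3,-2.8,0,-0.7],[0.1,3.1,-3.2,0,-0.7],[0.1,2.7,-3.3,0,-0.7]]]'
```

```text
time_s: 13.58
eef_pos: [591.5, 97.0, 50.1]
ee_rot: [-0.004, 0.726, 0.688, -0.004]
wrist_force: [-7.8, -0.7, 1.1]
grip_width: 0.239
gripper_force: 40.0
time_s: 13.95
eef_pos: [601.4, 96.6, 54.6]
ee_rot: [-0.005, 0.726, 0.688, -0.005]
wrist_force: [-4.9, -0.1, -7.8]
grip_width: 0.245
gripper_force: 40.0
time_s: 14.32
eef_pos: [616.2, 96.0, 67.2]
ee_rot: [-0.0, 0.726, 0.688, -0.001]
wrist_force: [1.6, -2.8, -14.2]
grip_width: 0.245
gripper_force: 40.0
```

```bash
python3 -m inch '[[[0,2.5,-3.6,0,-0.7],[0,2.2,-3.8,0,-0.7],[0,1.8,-4.0,0,-0.7]]]'; python3 -m inch '[[[0,1.4,-4.1,0,-0.7],[0,1.1,-4.2,0,-0.7],[0,0.7,-4.3,0,-0.7]]]';python3 -m inch '[[[0,0.4,-4.4,0,-0.7],[0,-0.1,-4.3,0,-0.7],[0,-0.4,-4.4,0,-0.7]]]';python3 -m inch '[[[0,-0.8,-4.3,0,-0.7],[0,-1.2,-4.2,0,-0.7],[0,-1.5,-4.1,0,-0.7]]]';python3 -m inch '[[[0,-1.9,-3.9,0,-0.7],[0,-2.2,-3.7,0,-0.7],[0,-2.5,-3.6,0,-0.7]]]'
```

```text
time_s: 14.7
eef_pos: [623.6, 95.7, 80.4]
ee_rot: [0.001, 0.726, 0.688, 0.0]
wrist_force: [2.4, -3.6, -12.4]
grip_width: 0.245
gripper_force: 40.0
time_s: 15.08
eef_pos: [626.6, 95.6, 92.9]
ee_rot: [0.001, 0.726, 0.688, 0.0]
wrist_force: [3.5, -3.0, -11.9]
grip_width: 0.249
gripper_force: 40.0
time_s: 15.45
eef_pos: [626.3, 95.6, 106.0]
ee_rot: [0.0, 0.726, 0.688, 0.0]
wrist_force: [1.5, -4.1, -11.6]
grip_width: 0.246
gripper_force: 40.0
time_s: 15.82
eef_pos: [622.5, 95.7, 118.5]
ee_rot: [0.0, 0.726, 0.688, -0.0]
wrist_force: [1.9, -4.2, -10.8]
grip_width: 0.245
gripper_force: 40.0
time_s: 16.2
eef_pos: [615.8, 96.1, 129.6]
ee_rot: [0.0, 0.726, 0.688, -0.0]
wrist_force: [1.8, -4.8, -10.9]
grip_width: 0.244
gripper_force: 40.0
```

```bash
python3 -m inch '[[[0,-2.8,-3.3,0,-0.7],[0,-3.2,-3.1,0,-0.7],[0,-3.3,-2.7,0,-0.7]]]'; python3 -m inch '[[[0,-3.6,-2.5,0,-0.7],[0,-3.8,-2.2,0,-0.7],[0,-4.0,-1.8,0,-0.7]]]';python3 -m inch '[[[0,-4.1,-1.4,0,-0.7],[0,-4.2,-1.1,0,-0.7],[0,-4.3,-0.7,0,-0.7]]]';python3 -m inch '[[[0,-4.4,-0.4,0,-0.7],[0,-4.3,0.1,0,-0.7],[0,-4.4,0.4,0,-0.7]]]';python3 -m inch '[[[0,-4.3,0.8,0,-0.7],[0,-4.2,1.2,0,-0.7],[0,-4.1,1.5,0,-0.7]]]'
```

```text
time_s: 16.58
eef_pos: [606.4, 96.4, 138.5]
ee_rot: [0.0, 0.726, 0.688, -0.0]
wrist_force: [1.8, -4.4, -11.5]
grip_width: 0.246
gripper_force: 40.0
time_s: 16.95
eef_pos: [595.0, 96.9, 144.8]
ee_rot: [0.0, 0.726, 0.688, -0.0]
wrist_force: [3.3, -6.1, -13.8]
grip_width: 0.246
gripper_force: 40.0
time_s: 17.32
eef_pos: [582.6, 97.5, 147.9]
ee_rot: [0.001, 0.726, 0.688, -0.0]
wrist_force: [4.8, -6.9, -15.0]
grip_width: 0.245
gripper_force: 40.0
time_s: 17.7
eef_pos: [570.2, 98.0, 147.8]
ee_rot: [0.001, 0.726, 0.688, 0.0]
wrist_force: [8.0, -7.3, -17.7]
grip_width: 0.245
gripper_force: 40.0
time_s: 18.08
eef_pos: [558.8, 98.5, 144.9]
ee_rot: [0.002, 0.726, 0.688, 0.001]
wrist_force: [10.4, -6.8, -17.5]
grip_width: 0.248
gripper_force: 40.0
```

```bash
cat > load.py <<'E'
import numpy as np
from scipy.optimize import least_squares
D=np.array([[559.1,144.5,2,6.4],[546.7,137.6,.9,4.2],[536.5,127.2,-1.7,2.8],[530,115.1,-1,1.6],[527.2,102.7,1.5,1.4],[527.7,89.8,2,2.3],[531.3,77.4,3.9,3.4],[538.1,66.4,4.9,5.5],[547.3,57.6,1.7,8.3],[558.5,51.3,.4,11.5],[570.3,48.1,-3.3,15],[581.9,47.9,-7.2,17.4],[591.5,50.1,-7.8,1.1],[601.4,54.6,-4.9,-7.8],[616.2,67.2,1.6,-14.2],[623.6,80.4,2.4,-12.4],[626.6,92.9,3.5,-11.9],[626.3,106,1.5,-11.6],[622.5,118.5,1.9,-10.8],[615.8,129.6,1.8,-10.9],[606.4,138.5,1.8,-11.5],[595,144.8,3.3,-13.8],[582.6,147.9,4.8,-15],[570.2,147.8,8,-17.7],[558.8,144.9,10.4,-17.5]])
c=least_squares(lambda c:np.hypot(D[:,0]-c[0],D[:,1]-c[1])-c[2],[576,96,50]).x;print("circle",c)
d=np.arctan2(-(D[:,0]-c[0]),D[:,1]-c[1])
t=np.c_[-np.cos(d),-np.sin(d)]; n=np.c_[-np.sin(d),np.cos(d)]
Ft=-(t*D[:,2:]).sum(1);Fn=(n*D[:,2:]).sum(1)
# resist = f + L*sin(pi - (d+a))... load angle l=d+a (0=top); gravity helps positive turn by sin(l): resist=f-L sin(d+a)
def r(p):return p[0]-p[1]*np.sin(d+p[2])-Ft
for sel in(slice(0,25),slice(1,24)):
  s=min((least_squares(lambda p:r(p)[sel],[6,5,a],loss="soft_l1") for a in(0,2,4)),key=lambda s:s.cost if s.x[1]>0 else 1e9);p=s.x
  print(p,s.cost,"down at d=",np.degrees(np.pi-p[2])%360)
print(np.c_[np.degrees(d),Ft,Fn,r(p)].round(1))
E
python3 load.py
```

```text
circle [576.92864855  97.98038686  50.04514948]
[ 5.94681552  5.05208082 -0.01003163] 2.797692600220059 down at d= 180.57476981358803
[ 5.98565981  5.0212898  -0.02337318] 2.493151347686024 down at d= 181.33918432925162
[[ 2.100e+01  4.200e+00  5.300e+00  1.000e-01]
 [ 3.730e+01  3.300e+00  2.800e+00 -2.000e-01]
 [ 5.410e+01  1.300e+00  3.000e+00  7.000e-01]
 [ 7.000e+01  1.200e+00  1.500e+00  1.000e-01]
 [ 8.460e+01  1.500e+00 -1.400e+00 -5.000e-01]
 [ 9.940e+01  1.900e+00 -2.300e+00 -9.000e-01]
 [ 1.143e+02  1.500e+00 -5.000e+00 -1.000e-01]
 [ 1.291e+02  1.200e+00 -7.300e+00  8.000e-01]
 [ 1.437e+02  3.500e+00 -7.700e+00 -6.000e-01]
 [ 1.585e+02  3.900e+00 -1.080e+01  2.000e-01]
 [ 1.724e+02  5.200e+00 -1.440e+01 -0.000e+00]
 [-1.743e+02  5.400e+00 -1.800e+01  9.000e-01]
 [-1.631e+02  7.100e+00 -3.300e+00  2.000e-01]
 [-1.506e+02  8.100e+00  4.400e+00  2.000e-01]
 [-1.281e+02  1.020e+01  1.000e+01 -3.000e-01]
 [-1.106e+02  1.080e+01  6.600e+00 -1.000e-01]
 [-9.580e+01  1.150e+01  4.700e+00 -5.000e-01]
 [-8.080e+01  1.170e+01 -4.000e-01 -7.000e-01]
 [-6.580e+01  1.060e+01 -2.700e+00 -0.000e+00]
 [-5.090e+01  9.600e+00 -5.500e+00  4.000e-01]
 [-3.600e+01  8.200e+00 -8.200e+00  8.000e-01]
 [-2.110e+01  8.000e+00 -1.170e+01 -1.000e-01]
 [-6.500e+00  6.500e+00 -1.440e+01  2.000e-01]
 [ 7.700e+00  5.600e+00 -1.860e+01 -1.000e-01]
 [ 2.110e+01  3.400e+00 -2.010e+01  9.000e-01]]
```

The load fit is clean, with residuals under 1 N: drag 5.9 N, load 5.05 N, and the heavy side is down with the handle at about 181°. I'll turn on from 21° to there.

```bash
python3 -m inch '[[[-0.3,-3.9,2.2,0,-0.7],[-0.3,-3.7,2.6,0,-0.7],[-0.2,-3.6,2.9,0,-0.7],[0,-3.3,2.8,0,-0.7],[0,-3.1,3.2,0,-0.7],[0,-2.7,3.3,0,-0.7]]]';python3 -m inch '[[[0,-2.5,3.6,0,-0.7],[0,-2.2,3.8,0,-0.7],[0,-1.8,4.0,0,-0.7],[0,-1.4,4.1,0,-0.7],[0,-1.1,4.2,0,-0.7],[0,-0.7,4.3,0,-0.7]]]';python3 -m inch '[[[0,-0.4,4.4,0,-0.7],[0,0.1,4.3,0,-0.7],[0,0.4,4.4,0,-0.7],[0,0.8,4.3,0,-0.7],[0,1.2,4.2,0,-0.7],[0,1.5,4.1,0,-0.7]]]'; python3 -m inch '[[[0,1.9,3.9,0,-0.7],[0,2.2,3.7,0,-0.7],[0,2.5,3.6,0,-0.7],[0,2.8,3.3,0,-0.7],[0.1,3.2,3.1,0,-0.7],[0.1,3.3,2.7,0,-0.7]]]'
```

```text
time_s: 18.82
eef_pos: [539.3, 99.3, 130.7]
ee_rot: [0.003, 0.726, 0.688, 0.002]
wrist_force: [1.2, -6.0, 1.9]
grip_width: 0.245
gripper_force: 40.0
time_s: 19.58
eef_pos: [527.7, 99.8, 105.7]
ee_rot: [0.001, 0.726, 0.688, 0.0]
wrist_force: [-2.8, -6.5, 1.5]
grip_width: 0.246
gripper_force: 40.0
time_s: 20.32
eef_pos: [530.7, 99.7, 79.3]
ee_rot: [0.0, 0.726, 0.688, -0.0]
wrist_force: [-3.8, -6.3, 1.1]
grip_width: 0.245
gripper_force: 40.0
time_s: 21.08
eef_pos: [546.2, 99.1, 58.7]
ee_rot: [-0.0, 0.726, 0.688, -0.001]
wrist_force: [-4.7, -7.2, -0.3]
grip_width: 0.247
gripper_force: 40.0
```

```bash
python3 -m inch '[[[0,3.6,2.5,0,-0.7],[0,3.8,2.2,0,-0.7],[0,4.0,1.8,0,-0.7],[0,4.1,1.4,0,-0.7],[0,4.2,1.1,0,-0.7],[0,4.3,0.7,0,-0.7],[0,4.4,0.4,0,-0.7],[0,3,0,0,-0.7]]]';python3 -m inch '[[[0,0,0,0,-0.7],[0,0,0,0,-0.7]]]'
```

```text
time_s: 22.08
eef_pos: [576.6, 97.7, 48.0]
ee_rot: [-0.001, 0.726, 0.688, -0.001]
wrist_force: [-6.0, -4.6, -1.5]
grip_width: 0.242
gripper_force: 40.0
time_s: 22.32
eef_pos: [577.0, 97.7, 48.1]
ee_rot: [-0.001, 0.726, 0.688, -0.001]
wrist_force: [-3.2, -5.3, -4.8]
grip_width: 0.246
gripper_force: 40.0
```

Run:
```python
from cell import *
import cv2,numpy as np
a=grab_frame("side")["frame"];b=grab_frame("top")["frame"]
im=np.hstack([cv2.resize(a[130:290,190:350],(400,400)),cv2.resize(b[130:290,190:350],(400,400))])
cv2.imwrite("pics/end.png",cv2.cvtColor(im,cv2.COLOR_RGB2BGR))
```

```text
(no output)
```

View pics/end.png

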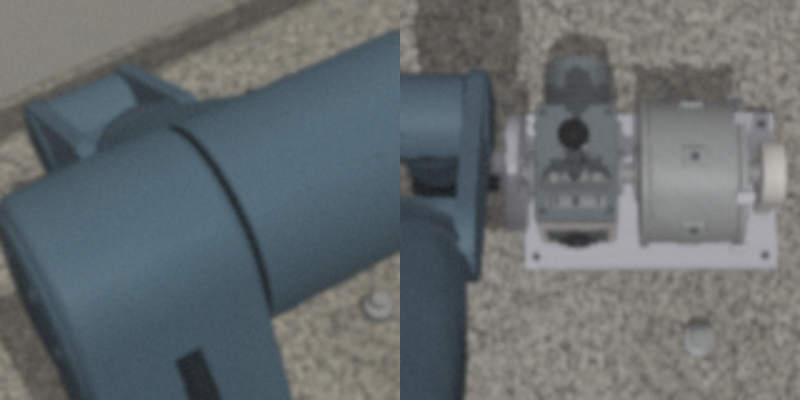

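The lever knob, at (573,134) in the picture, stands over the middle of the housing, so it is in neutral. The hand holds the handle at the bottom, at about 180°, and the weight at (699,337) has not moved.

```bash
python3 -c "from cell import manip;print(manip.job_done())"
```

```text
the job is handed in; nothing more can be done
None
```

The job is handed in: the lever is in neutral and the arm still holds the handle straight down (about 180°), where the measured load puts the heavy side down to within about a degree (181°).

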